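Slide the pot carriage past the sprung catch of a sowing station

TASK

Press the orange spring bar of the sowing station down with a finger and keep it held down while you push the pot carriage (by the blue lug that reaches over the bar) past the catch, all the way home to the green end stop. Then let the bar spring fully back up, so that the catch locks the carriage in. Only press and push: do not lift or tip the carriage, and leave the other loose things where they are.

Things in the scene. Friction and masses are not known exactly. Their poses are not given: they have to be found in the camera images.
- station: Fixed plywood sowing station, 154 mm (x) by 440 mm (y) by 22 mm; origin on the table surface, z up. The carriage slides home along its +y axis, on the deck 22 mm above the table, in a channel centred on station x = -20 mm between two aluminium rails whose tops are 32 mm above the table.
- carriage: Loose grey carriage with six small fibre pots fixed on it, 64 mm (x) by 130 mm (y), 61 mm to the pot rims, lug 68 mm high, about 0.55 kg; origin under its centre, +y forward like the station's. Hollow below, with front and rear cross walls that each run into the catch, so the bar must stay down until all of it has passed. It starts at station y -55 to -15 mm; against the end stop it is at 142 mm.
- lug (a point): Centre of the overhanging part of the flat rear face of the blue push lug, flush with the carriage's rear, 65 mm behind its centre. The lug sticks out to +x over the whole width of the bar: 10 mm thick (y), from 62 to 90 mm above the table, 6 mm above the bar when that is up. A finger standing on the bar behind (-y of) the lug pushes it forward with its side.
- bar_top (a point): Centre of the top of the orange press bar beside the channel (+x side): 28 mm wide (station x), 255 mm long (station y = -165 to 90 mm). Its top is 56 mm above the table when up, 40 mm when fully pressed; this point moves with it. It may be pressed anywhere along its length and a fingertip slides easily along it.
- catch_top (a point): Centre of the top of the orange catch tooth in the channel, one piece with the press bar: 44 mm (x) by 12 mm (station y = 60 to 72 mm), 12 mm above the deck when up. When the carriage is home and the bar is up, it stands 5 mm behind the carriage's rear face.
- home_stop (a point): Centre of the carriage-side face of the green end stop across the end of the channel, at station y = 207 mm; the block's top is 56 mm above the table.
- press_bar (a joint): Travel of the spring bar and its catch, straight down: 0 = up (catch raised), 0.016 m = fully down. The carriage's cross walls clear the catch from about 0.010 m. The spring pushes back with 4 N when up and 8 N when fully down.
- fibre_pot_rim (a point): Bystander: centre of the mouth of a loose brown fibre pot, 60 mm wide and 55 mm high, standing on the table on the bar side of the station.
- seed_jar: Bystander: loose amber jar, 42 mm wide and 65 mm high, beyond the end stop; origin under its centre.
- marker: Bystander: loose yellow marker pen lying on the table on the bar side of the station, 130 mm long and 17 mm high; origin under its middle.
- clay_pot: Bystander: loose terracotta pot foot, 36 mm wide and 28 mm high, on the table on the channel side of the station; origin under its centre.
- seed_carton: Bystander: loose upright seed carton, 75 by 32 by 120 mm high, at the right of the station beside the black soaking tray; origin under its centre.
- mist_bottle: Bystander: loose green bottle, 64 mm wide and 170 mm high, at the left of the table; origin under its centre.

How it is judged (in metres and radians):
On the way, in this order (a step that is already met when the one before it is completed fails the run):
1. a finger presses the spring bar down while the carriage is still short of the catch (value of joint press_bar above 0.009 m and contact force between the fingers and press_bar above 1 N and y of carriage in the frame of station below 0.005 m), for 0.1 s.
2. with the bar held down by a finger, the carriage passes over the catch (value of joint press_bar above 0.007 m and contact force between the fingers and press_bar above 0.5 N and y of carriage in the frame of station between 0.03 and 0.125 m), for 0.1 s.
At the end, for the whole second after the job is handed in: The carriage rests flat in its channel against the end stop or within about 5 mm of it (station y 136 to 146 mm), at rest, and the spring bar is back up (within 2 mm), so that the catch stands behind the carriage (y of carriage in the frame of station between 0.136 and 0.146 m and x of carriage in the frame of station between -0.026 and -0.014 m and height (world z) of carriage below 0.026 m and angle between carriage's own z axis and vertical below 0.06 rad and linear speed of carriage below 0.01 m/s and value of joint press_bar below 0.002 m); the robot touches nothing.
It fails at once if the carriage is lifted or tipped (height (world z) of carriage above 0.034 m or angle between carriage's own z axis and vertical above 0.2 rad).
It fails at once if a bystander is pushed or lifted more than 25 mm from its place (distance of any of fibre_pot_rim, seed_jar, marker, clay_pot, seed_carton, mist_bottle from where it was at the start of the episode above 0.025 m).
It also fails if it takes over 35 s, if anything falls off the work surface, if the arm or the gripper's body presses on something with over 40 N, if the wrist force passes 120 N, or if a joint passes its speed limit or range.

ROBOT

A 7-joint arm with a two-finger parallel gripper is mounted at the origin on the work surface. World frame = base frame: x ahead of the robot, y to its left, z up, the work surface at z = 0. Lengths are in m, angles in degrees, forces in N, time in s.
With the tool pointing down it reaches from about 0.35 to 0.775 m from the base axis. Payload 3.1 kg.
Tool frame: the origin (TCP) lies on the centre line of the jaws, within the pads' length; the fingertips stand 17 mm ahead of it and the grasp point (between the pads) lies 2 mm behind it (robot.tip_reach is the distance from the TCP to the fingertips, in m); z points along the fingers, y is the direction in which the jaws open and shut (so a half turn about z gives the same grasp; the last joint's range is limited). The gripper opens to 85 mm and grips with 20 to 120 N. Pads are 22 mm wide; open, the fingers measure 114 mm over their backs; the gripper's body (76 mm by 85 mm) begins 54 mm behind the grasp point. The pads swing forward as they close: fully open they stand 13 mm farther back than shut.
Start: joints at [63.73, 17.813, 0.802, 86.603, -0.252, 75.585, -1.558], TCP at [0.223, -0.503, 0.248] pointing down, gripper open.
Joint ranges: [-154.91, 154.91], [-16.99, 109.72], [-72.82, 74.43], [7.12, 147.25], [-82.49, 262.49], [11.32, 116.49], [-174.64, 174.64]. Speed limits (degrees/s): [159.86, 159.86, 180, 180, 180, 180, 180].

INTERFACE

Orientations are given as [roll, pitch, yaw] about the fixed x, y, z axes, in that order (R = Rz(yaw) Ry(pitch) Rx(roll)).
In Python, from station import robot, fingers, vision, workorder, recognise gives the robot as it stands. Calls block until the motion is done:
- robot.move_to(position, orientation): joint-space move of the TCP to a pose.
- robot.line_to(position, orientation=None, velocity=0.15, f_stop=None): straight line of the TCP; orientation=None keeps the orientation; velocity is the mean speed in m/s. With f_stop (N) it stops when the force on the tool has changed by that much, and returns True; else False.
- robot.move_j(angles): joint-space move.
- fingers.gripper_to(opening, force=None): opening from 0.0 (shut) to 1.0 (fully open); force is the grip in N (None keeps the last); returns when the fingers have stopped.
- robot.pause(seconds).
- robot.inverse_kinematics(position, orientation): joint angles nearest the present ones, or None.
- vision.grab_frame(name): name is "scene" or "top"; returns the picture (420x560x3 uint8, red, green, blue); there is no depth.
- vision.calibration(name): a dict with "mtx" (3x3 intrinsics, pixels), "k1" (the pictures are not rectified: a ray, as slopes to the right and down, at radius r is drawn at 1 + k1 r^2 times it, then the intrinsics apply), "extrinsics" (4x4, takes a point from world to camera coordinates). Camera axes: x right, y up, looking along -z (the intrinsics and any distortion apply to the point x, -y, -z); pixel columns grow to the right and rows downward; lengths in m; the calibration is good to about 2 mm. A picture is of the moment at which its call begins. calibration takes no time and is no camera call.
A pose or a line that the arm cannot do raises robot.PlanningError and nothing moves.
- workorder.close_job(): hands the job in, once; it reports no verdict.
Trained networks look in the newest picture that a camera, given by its name, has taken for a name from the list of things; names that differ only in an ending like _2 or _b are one class to them, and where a whole thing is asked for, a point or a joint stands for the part that bears it (a point fixed in the world has none). Each returns a list of dicts, best first, with "p" (0 to 1); they miss things now and then, are a little off and sometimes report something else, mostly with a low value. They report only what shows in the picture. A call takes as long as a camera call.
- recognise(label, camera): "rect" ([centre column, centre row, width, height] in pixels, round what is visible of it).
Readings, each from a call of its own:
- robot.current_time_s(): time.
- robot.current_joint_positions(): joint angles.
- robot.current_dq(): joint speeds.
- robot.current_joint_torque(): joint torques, N m.
- robot.current_tool_pos(): TCP position.
- robot.current_eef_rot(): TCP orientation.
- robot.current_contact_force(): force on the tool from outside, world axes, zero at the start.
- robot.current_torque(): the same for the moment, N m.
- robot.current_finger_gap(): opening from 0.0 (shut) to 1.0 (fully open).
Only numpy, scipy, OpenCV 4.12 (cv2) and the standard library are available. Lean on these libraries where they do the work, as an engineer would, in place of code of your own. Each camera call takes 0.05 s, during which the arm holds its last target. There are 200 camera calls.

## Working session

There is one attempt and no reset: what is moved stays moved. The work goes in short steps, each a Python script; the robot and the scene stay as the last script left them, time stands still between calls to the robot, and variables do not carry over. Pictures are saved under pics/ and viewed, and the job is handed in when it is done.

```bash
mkdir -p pics; ls; python3 - <<'E'
from station import robot, fingers, vision, workorder, recognise
import cv2
for n in("scene","top"):
    im=vision.grab_frame(n); cv2.imwrite(f"pics/{n}0.png",im[:,:,::-1])
    c=vision.calibration(n); print(n,c)
    for l in ["station","carriage","lug","bar_top","catch_top","home_stop","fibre_pot_rim","seed_jar","marker"]:
        print(l,[(d["rect"],round(d["p"],2)) for d in recognise(l,n)[:2]])
print(robot.current_time_s(),robot.current_eef_rot())
E
```

```text
pics
scene {'mtx': array([[546.14867408,   0.        , 277.42357561],
       [  0.        , 546.14867408, 209.1099194 ],
       [  0.        ,   0.        ,   1.        ]]), 'k1': -0.0518430354384373, 'extrinsics': array([[-0.47761343,  0.87847934, -0.01262791,  0.23097069],
       [-0.70960464, -0.37724485,  0.59510301,  0.36685073],
       [ 0.51802188,  0.29319001,  0.80355022, -1.74133542],
       [ 0.        ,  0.        ,  0.        ,  1.        ]])}
station [([277.4, 225.4, 179.4, 86.8], 0.86), ([133.0, 149.1, 40.4, 46.1], 0.15)]
carriage [([254.7, 199.4, 60.7, 35.2], 0.89)]
lug [([255.6, 200.8, 60.0, 37.1], 0.93)]
bar_top []
catch_top [([251.5, 218.2, 95.4, 36.9], 0.93), ([380.1, 249.7, 17.7, 28.8], 0.35)]
home_stop []
fibre_pot_rim [([243.6, 259.0, 21.4, 27.2], 0.9)]
seed_jar [([383.6, 248.2, 15.0, 28.4], 0.7), ([255.3, 200.5, 63.3, 42.0], 0.6)]
marker [([306.4, 276.6, 36.4, 41.9], 0.82), ([251.8, 220.2, 95.3, 38.3], 0.64)]
top {'mtx': array([[518.4863317 ,   0.        , 283.52499315],
       [  0.        , 518.4863317 , 213.94054815],
       [  0.        ,   0.        ,   1
[... 248 characters left out ...]
0.        ,  0.        ,  0.        ,  1.        ]])}
station [([283.4, 225.7, 163.9, 81.6], 0.68)]
carriage [([305.0, 219.7, 46.6, 46.0], 0.8), ([234.1, 188.2, 40.1, 21.8], 0.53)]
lug [([305.9, 220.6, 50.8, 49.1], 0.88), ([285.6, 226.9, 161.3, 82.8], 0.45)]
bar_top [([304.9, 218.0, 92.1, 50.8], 0.65), ([306.3, 220.2, 49.4, 47.4], 0.5)]
catch_top [([305.8, 219.8, 95.8, 47.1], 0.88)]
home_stop [([283.1, 227.4, 166.7, 79.6], 0.84), ([304.4, 217.3, 88.4, 47.6], 0.16)]
fibre_pot_rim [([123.5, 268.4, 33.0, 21.7], 0.72), ([287.4, 173.2, 20.8, 20.5], 0.53)]
seed_jar [([185.6, 236.9, 16.5, 16.8], 0.62)]
marker [([233.8, 188.6, 41.0, 20.1], 0.48)]
1.0 [ 1.79995339e+02 -3.50569198e-04  2.38873127e+01]
```

```bash
python3 - <<'E'
import cv2
a=cv2.imread("pics/top0.png")[140:300,170:390]; cv2.imwrite("pics/top0c.png",cv2.resize(a,(792,576),interpolation=cv2.INTER_CUBIC))
a=cv2.imread("pics/scene0.png")[150:310,170:390]; cv2.imwrite("pics/scene0c.png",cv2.resize(a,(792,576),interpolation=cv2.INTER_CUBIC))
E
```

```text
(no output)
```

View pics/top0c.png

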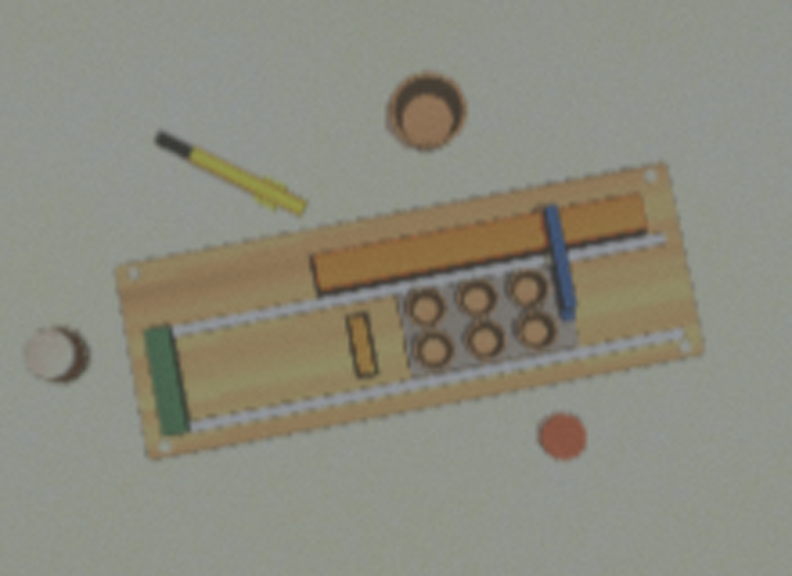

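View pics/scene0c.png

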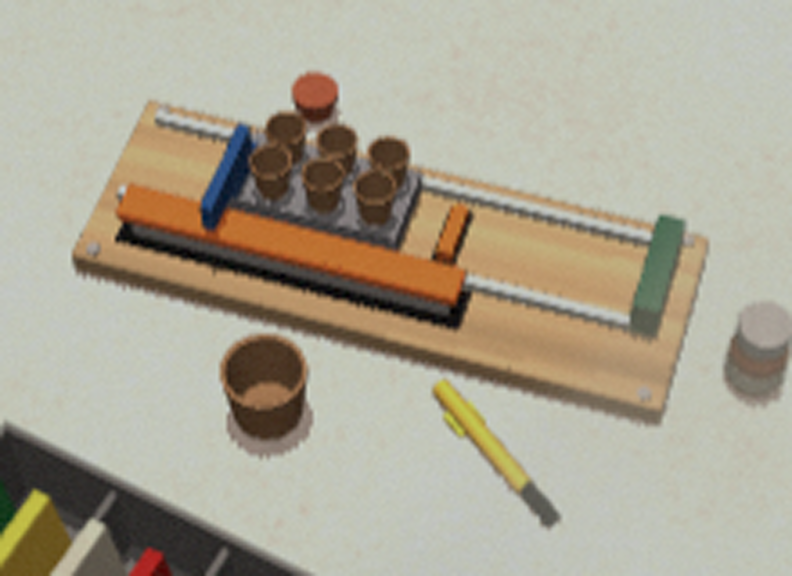

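View pics/top0.png

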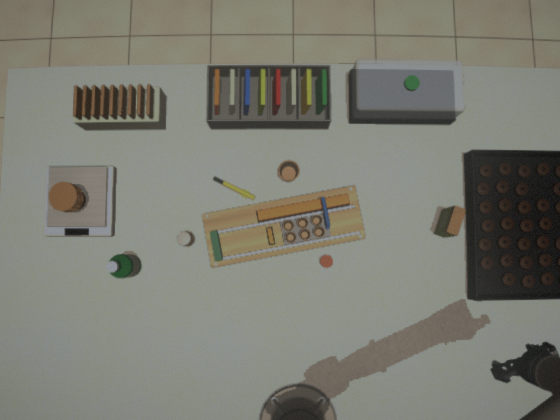

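```bash
cat > h.py <<'E'
import numpy as np, cv2
from station import vision
CAL={n:vision.calibration(n) for n in("scene","top")}
def proj(n,P):
    c=CAL[n]; P=np.atleast_2d(P); q=P@c["extrinsics"][:3,:3].T+c["extrinsics"][:3,3]
    x=q[:,0]/-q[:,2]; y=-q[:,1]/-q[:,2]; s=1+c["k1"]*(x*x+y*y); K=c["mtx"]
    return np.c_[K[0,0]*x*s+K[0,2],K[1,1]*y*s+K[1,2]]
def s2w(p,S):
    x,y,t=p[:3]; S=np.atleast_2d(S); c,s=np.cos(t),np.sin(t)
    return np.c_[x+c*S[:,0]-s*S[:,1],y+s*S[:,0]+c*S[:,1],S[:,2]]
E
cat > fit.py <<'E'
from h import *
from scipy.optimize import least_squares
d=.022
def pts(p):
    xb,yl=p[3],p[4]
    st=[(.077,.22,d),(.077,-.22,d),(-.077,-.22,d),(-.077,.22,d)]
    bar=[(xb+.014,-.165,.056),(xb-.014,-.165,.056),(xb+.014,.09,.056),(xb-.014,.09,.056)]
    return st+bar+[(xb+.014,yl,.09)]   # lug rear top corner at bar side (end near bar outer edge)
crop={"top":[(115,268),(665,163),(704,352),(152,460),(642,193),(648,233),(310,256),(319,294),(557,205)],
"scene":[(662,408),(78,255),(152,102),(707,240),(120,212),(128,188),(460,304),(466,270),(203,207)]}
off={"top":(170,140),"scene":(170,150)}
obs={n:(np.array(v)+.5)/3.6-.5+off[n] for n,v in crop.items()}
def res(p): return np.concatenate([(proj(n,s2w(p,pts(p)))-obs[n]).ravel() for n in obs])
r=least_squares(res,[.6,0,.19,.03,-.1],loss="soft_l1")
print(r.x,np.degrees(r.x[2])); print({n:(proj(n,s2w(r.x,pts(r.x)))-obs[n]).round(1).tolist() for n in obs})
np.save("p.npy",r.x)
E
python3 fit.py
python3 - <<'E'
from h import *
p=np.load("p.npy");xb,yl=p[3:5]
L=[[(.077,.22,.022),(.077,-.22,.022),(-.077,-.22,.022),(-.077,.22,.022)],
[(xb+.014,-.165,.056),(xb-.014,-.165,.056),(xb-.014,.09,.056),(xb+.014,.09,.056)],
[(xb+.014,yl,.09),(xb+.014,yl+.01,.09),(xb-.014,yl+.01,.09),(xb-.014,yl,.09)],
[(.002,.06,.034),(.002,.072,.034),(-.042,.072,.034),(-.042,.06,.034)],
[(.01,.207,.056),(-.05,.207,.056)]]
o=[]
for n,y0 in(("top",140),("scene",150)):
    a=cv2.resize(cv2.imread(f"pics/{n}0.png")[y0:y0+160,170:390],(792,576),interpolation=cv2.INTER_CUBIC)
    for l in L:
        q=(proj(n,s2w(p,l))-[170,y0]+.5)*3.6-.5
        cv2.polylines(a,[q.round().astype(int)],True,(255,0,255),1)
    cv2.imwrite(f"pics/{n}_fit.png",a)
for nm,S in(("bar",(xb,-.04,.056)),("lug",(xb,yl,.076)),("barrear",(xb,-.165,.05)),("end",(xb,.08,.05))): print(nm,s2w(p,S))
E
```

```text
[ 0.54839859  0.02901894  0.18370704  0.03984275 -0.11160712] 10.525637970635735
{'top': [[2.7, -1.4], [3.6, -0.9], [3.5, 0.2], [2.0, -0.6], [-6.1, 0.9], [-5.7, -0.3], [-5.2, 0.4], [-5.8, -0.1], [-0.4, -0.3]], 'scene': [[-3.3, -0.2], [-4.9, -1.4], [-3.2, -1.9], [-2.0, -1.8], [4.7, 1.1], [6.5, -0.5], [5.3, 0.4], [6.8, 1.0], [-0.2, -0.4]]}
bar [[ 0.59487793 -0.00302969  0.056     ]]
lug [[ 0.6079588 -0.0734319  0.076    ]]
barrear [[ 0.61771237 -0.12592635  0.05      ]]
end [[0.57295688 0.1149511  0.05      ]]
```

View pics/top_fit.png

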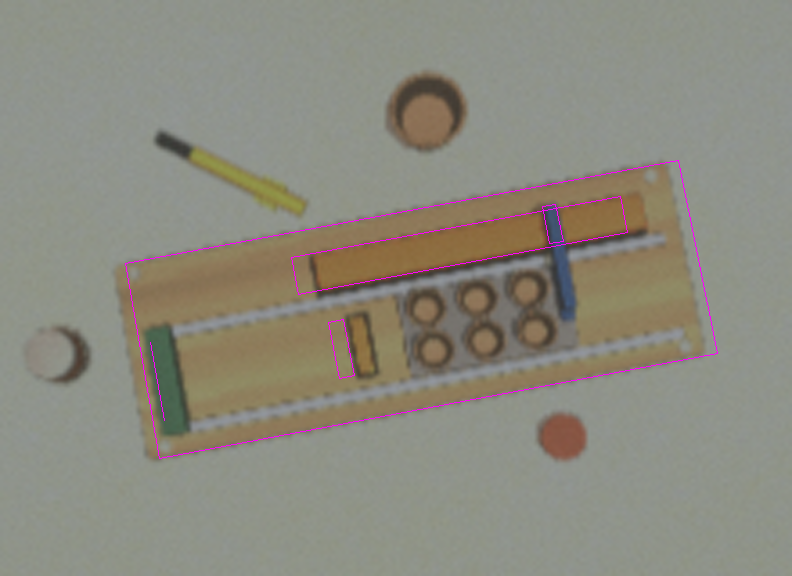

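View pics/scene_fit.png

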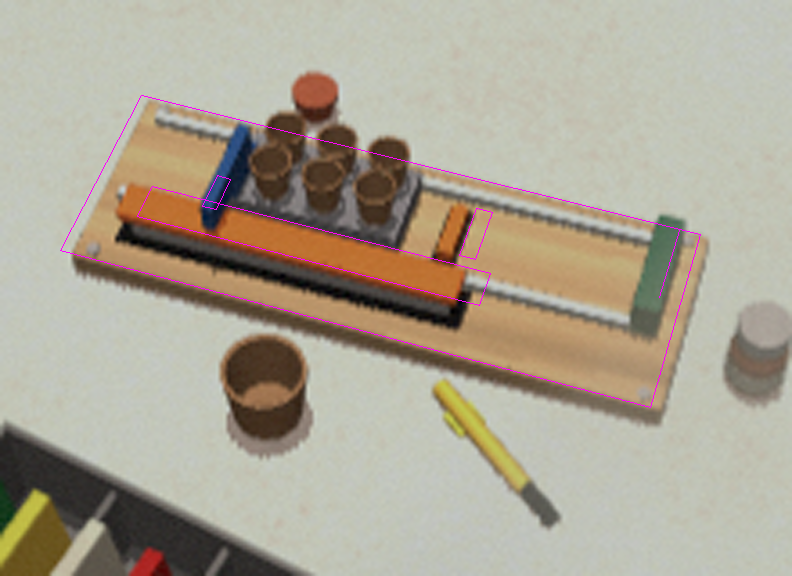

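```bash
python3 - <<'E'
import re
s=open("fit.py").read()
s=s.replace("st=[(.077,.22,d),(.077,-.22,d),(-.077,-.22,d),(-.077,.22,d)]","ox,oy=p[5:7]; st=[(ox+a*.077,oy+b*.22,d) for a,b in((1,1),(1,-1),(-1,-1),(-1,1))]")
s=s.replace("+[(xb+.014,yl,.09)]","+[(xb+.014,yl,.09),(.002,.072,.034),(.002,.06,.034),(-.042,.06,.034),(-.042,.072,.034)]")
s=s.replace("(557,205)]","(557,205),(347,317),(367,313),(377,374),(358,378)]").replace("(203,207)]","(203,207),(447,258),(435,255),(457,205),(470,207)]")
s=s.replace("-.1],","-.1,0,0],")
open("fit.py","w").write(s)
E
python3 fit.py
cat > draw.py <<'E'
import sys
from h import *
def draw(tag,S,yl,zb=.056):
  p=np.load("p.npy");xb=p[3];ox,oy=p[5:7]
  L=[[(ox+a*.077,oy+b*.22,.022) for a,b in((1,1),(1,-1),(-1,-1),(-1,1))],
  [(xb+.014,-.165,zb),(xb-.014,-.165,zb),(xb-.014,.09,zb),(xb+.014,.09,zb)],
  [(xb+.014,yl,.09),(xb+.014,yl+.01,.09),(xb-.014,yl+.01,.09),(xb-.014,yl,.09)],
  [(.002,.06,.034),(.002,.072,.034),(-.042,.072,.034),(-.042,.06,.034)],
  [(.01,.207,.056),(-.05,.207,.056)]]
  o=[]
  for n,y0 in(("top",140),("scene",150)):
    a=cv2.resize(cv2.imread(f"pics/{n}{S}.png")[y0:y0+160,170:390],(792,576),interpolation=cv2.INTER_CUBIC)
    for l in L:
        q=(proj(n,s2w(p,l))-[170,y0]+.5)*3.6-.5
        cv2.polylines(a,[q.round().astype(int)],True,(255,0,255),1)
    o.append(a[60:480])
  cv2.imwrite(f"pics/{tag}.png",cv2.resize(np.vstack(o),(560,594)))
E
python3 - <<'E'
from draw import *
p=np.load("p.npy");xb,yl=p[3:5];draw("fit2","0",yl)
for nm,S in(("lug",(xb,yl,.076)),("barrear",(xb,-.165,.05)),("end",(xb,.08,.05))): print(nm,s2w(p,S))
E
```

```text
[ 0.55267838  0.01364533  0.18815423  0.03799199 -0.09594437 -0.00100017
  0.02472445] 10.780443499723585
{'top': [[-0.5, -0.6], [0.3, -0.7], [0.4, 0.4], [-1.0, 0.2], [-0.5, -0.2], [-0.1, -1.4], [0.5, -0.3], [-0.1, -0.9], [-0.4, -0.3], [0.3, -0.1], [-1.0, 0.1], [-0.8, -1.2], [0.3, -1.5]], 'scene': [[0.4, 0.5], [-1.9, -0.2], [-0.5, -0.9], [1.2, -1.2], [-1.0, -0.3], [0.9, -1.8], [-0.7, -1.5], [0.8, -0.8], [-0.2, -0.4], [1.7, -1.0], [0.5, -1.3], [-0.7, -0.4], [0.1, 0.1]]}
lug [[ 0.60794587 -0.07349948  0.076     ]]
barrear [[ 0.62086245 -0.14133636  0.05      ]]
end [[0.57503617 0.09933967 0.05      ]]
```

View pics/fit2.png

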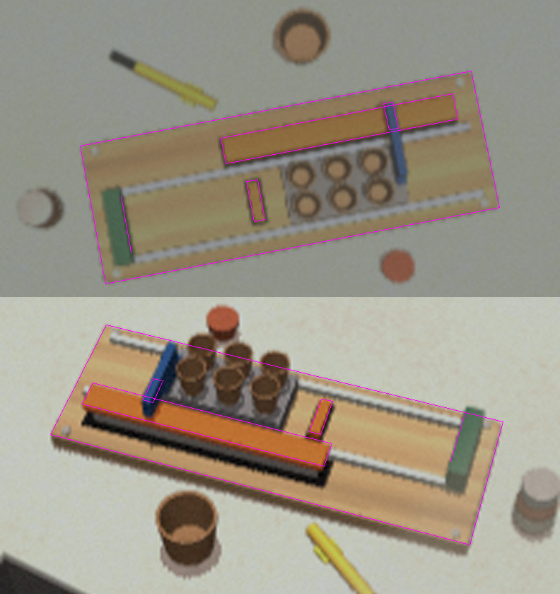

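```bash
cat > act1.py <<'E'
from station import robot, fingers, vision, workorder, recognise
from h import *
p=np.load("p.npy");xb,yl=p[3:5]
def W(y,z): return s2w(p,(xb,y,z))[0]
if __name__=="__main__":
    best=None
    for yaw in(np.degrees(p[2])+90,np.degrees(p[2])-90):
        q=[robot.inverse_kinematics(W(y,.06),[180,0,yaw]) for y in(-.13,.07)]
        print(yaw,[None if a is None else np.round(a,1) for a in q])
        if all(a is not None for a in q):
            c=max(abs(a[6]) for a in q)
            if best is None or c<best[0]: best=(c,yaw)
    yaw=best[1]; np.save("yaw.npy",yaw)
    fingers.gripper_to(0.0,force=30)
    y0=yl-.033
    robot.move_to(W(y0,.16),[180,0,yaw])
    robot.line_to(W(y0,.085),velocity=.1)
    print("t",robot.current_time_s(),robot.current_contact_force())
    print(robot.line_to(W(y0,.06),velocity=.02,f_stop=2.5))
    print("t",robot.current_time_s(),robot.current_tool_pos(),robot.current_contact_force(),robot.tip_reach,robot.current_finger_gap())
    for n in("top","scene"): cv2.imwrite(f"pics/{n}1.png",vision.grab_frame(n)[:,:,::-1])
    from draw import draw; draw("a1","1",yl)
E
python3 act1.py
```

```text
100.78044349972359 [array([ 30. ,  39.8, -33.7,  86.9,  24. ,  60.7,   1.3]), array([ 17.4,  38. , -41.2,  93.6,  28.2,  59.2, -21.7])]
-79.21955650027641 [array([   7.9,   35.2,    0.6,   87.9,   -0.4,   56.9, -160.6]), array([ -50.7,   47.3,   64.3,   96.4,  -46. ,   66.9, -143.2])]
t 4.7 [-0.27863407 -0.14629173 -0.48017093]
True
t 5.4417 [ 0.61402977 -0.1059728   0.07137978] [-0.38801071  0.09275872  3.46787052] 0.017 -0.0009416866007796107
```

View pics/a1.png

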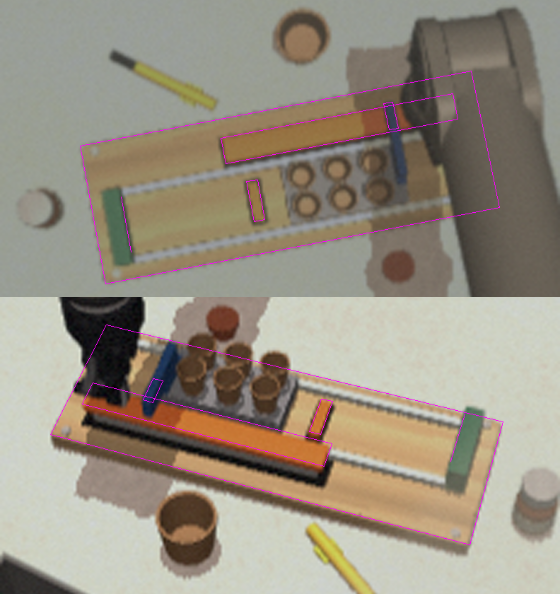

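The finger stands on the bar just behind the lug, with contact at tip z ≈ 54 mm, which agrees with the bar top. Next I press down and close on the lug.

```bash
cat > act2.py <<'E'
from act1 import *
Z=.0585
st=lambda: print("t",robot.current_time_s(),"tool",np.round(robot.current_tool_pos(),4),"F",np.round(robot.current_contact_force(),1))
def sy():
    d=np.array(robot.current_tool_pos())[:2]-p[:2]; return -np.sin(p[2])*d[0]+np.cos(p[2])*d[1]
if __name__=="__main__":
    y0=yl-.033
    print(robot.line_to(W(y0,Z),velocity=.03,f_stop=15)); st(); robot.pause(.2)
    print(robot.line_to(W(yl+.02,Z),velocity=.03,f_stop=12)); st(); print("finger y",sy())
    for n in("top","scene"): cv2.imwrite(f"pics/{n}2.png",vision.grab_frame(n)[:,:,::-1])
    from draw import draw; draw("a2","2",sy()+.011,.042)
E
python3 act2.py
```

```text
False
t 6.1083 tool [ 0.6141 -0.1059  0.0589] F [-1.1 -0.6  7.1]
False
t 8.225 tool [ 0.6061 -0.0588  0.0596] F [ 1.2 -5.5  6.6]
finger y -0.08111992507466972
```

View pics/a2.png

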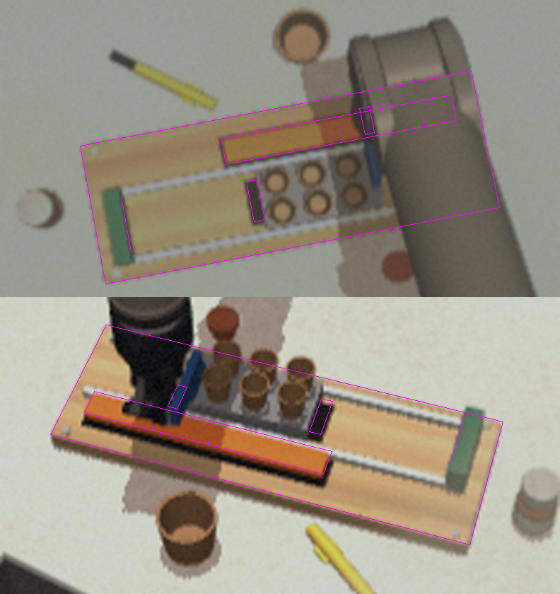

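```bash
python3 - <<'E'
from act2 import *
for y in(.0,.045): print(robot.line_to(W(y,.0575),velocity=.05,f_stop=15)); st(); print("finger y",sy())
print(robot.line_to(W(.078,.0575),velocity=.03,f_stop=9)); st(); print("finger y",sy())
for n in("top","scene"): cv2.imwrite(f"pics/{n}3.png",vision.grab_frame(n)[:,:,::-1])
from draw import draw; draw("a3","3",.077,.042)
E
```

```text
False
t 9.9917 tool [0.592  0.0163 0.0585] F [ 1.1 -4.7  7.7]
finger y -0.004784090644826224
False
t 11.0417 tool [0.5834 0.0615 0.0584] F [ 1.5 -4.9  6.7]
finger y 0.04124177322080701
True
t 11.925 tool [0.5791 0.0845 0.0588] F [-0.2 -1.   6.6]
finger y 0.06461995922902211
```

View pics/a3.png

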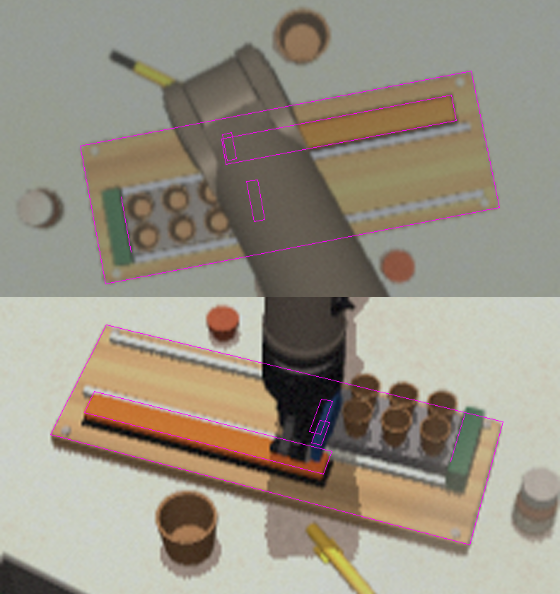

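```bash
python3 - <<'E'
from act2 import *
print(robot.line_to(W(.074,.0575),velocity=.02,f_stop=10)); st(); print("finger y",sy())
robot.line_to(W(.045,.0575),velocity=.05); st(); print("finger y",sy())
robot.line_to(W(.045,.085),velocity=.04); st()
robot.line_to(W(.02,.2),velocity=.15)
robot.move_to([.45,-.25,.28],[180,0,float(np.load("yaw.npy"))]); robot.pause(.3); st()
for n in("top","scene"): cv2.imwrite(f"pics/{n}4.png",vision.grab_frame(n)[:,:,::-1])
from draw import draw; draw("a4","4",.077)
E
```

```text
True
t 12.3833 tool [0.5792 0.0842 0.0592] F [-0.7 -1.7  7.8]
finger y 0.0643888867541972
t 12.9333 tool [0.5824 0.066  0.0584] F [ 0.3 -0.   6.6]
finger y 0.045870693894566314
t 13.775 tool [0.581  0.0646 0.0844] F [-0.4 -0.6  0. ]
t 16.2583 tool [ 0.4505 -0.2491  0.2798] F [ 0.5  0.4 -0. ]
```

View pics/a4.png

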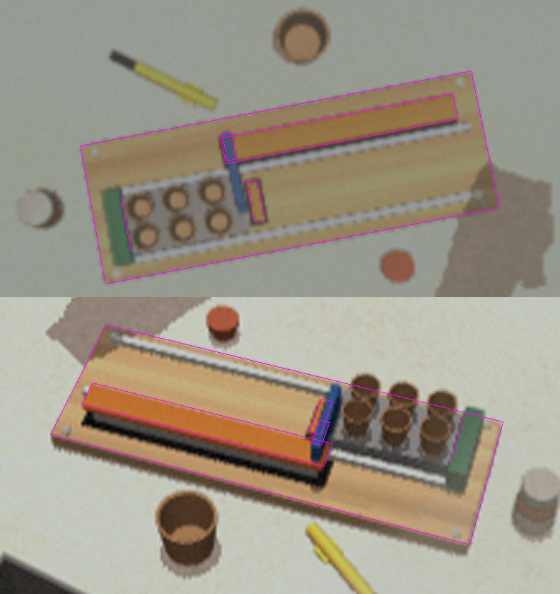

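```bash
python3 -c "
from station import workorder; print(workorder.close_job())"
```

```text
the job is handed in; nothing more can be done
None
```

The carriage is home against the green end stop with the bar back up behind it, and the job is handed in. The simulator gave no verdict, so this rests on my own checks.

**What I did:** I located the station, bar and lug from both camera views, agreeing to about 1 pixel (roughly 2.5 mm). With the gripper shut, I pressed the bar about 14 mm down just behind the lug. I held it there with about 7 N while pushing the carriage past the catch. After it reached the stop I backed off the lug, let the bar rise and moved the arm clear. This took about 16 s of the 35 s allowed.

**Last checks:**
- **Carriage position:** the push was stopped by force twice, at nearly the same place (64.6 and 64.4 mm). With an assumed 11 mm half-width for the finger, that puts the carriage at about 140–141 mm, where 142 mm is nominal.
- **Final pictures:** the lug and the raised bar and catch line up with their predicted outlines, the carriage meets the stop, and the nearby bystanders look unmoved. I did not check the seed carton or mist bottle in a final picture, but the arm did not go near them.
- **Tool force:** it was about zero after retreating.

**Disagreements:** the origin of the station is about 25 mm off the middle of the plywood along y. My first fit assumed it was centred and was wrong, so I redid it before moving. The tool also stood 1–2 mm above its commanded height while pressing, but the bar stayed well below the height needed to clear the catch.

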